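# Close the dressing jars with their own lids

### The arm

A 7-joint arm with a two-finger parallel gripper is mounted at the origin on a cart in front of the work surface, level with it; the furniture and walls round the work are solid. World frame = base frame: x ahead of the robot, y to its left, z up, the work surface at z = 0. Lengths are in m, angles in rad, forces in N, time in s.
With the tool pointing down it reaches from about 0.4 to 0.85 m from the base axis. Payload 4.5 kg.
Tool frame: the origin (TCP) lies at the very end of the fingers, on their centre line; the grasp point (between the pads) lies 19 mm behind it (grip_point_offset is the distance from the TCP to the grasp point, in m); z points along the fingers, y is the line along which they close (so a half turn about z gives the same grasp; the last joint's range is limited). The gripper opens to 88 mm and grips with 3 to 60 N. Pads are 18 mm wide; open, the fingers measure 123 mm over their backs; the gripper's body (75 mm by 187 mm) begins 45 mm behind the grasp point.
Start: joints at [1.31, 0.689, -0.195, 1.565, 0.157, 0.902, -0.215], TCP at [0.182, -0.598, 0.239] pointing down, gripper open.
Joint ranges: [-3.01, 3.01], [-0.46, 2.08], [-1.47, 1.51], [0.13, 2.56], [-1, 4.14], [0.04, 2.09], [-2.66, 2.66]. Speed limits (rad/s): [2.57, 2.57, 3.14, 3.14, 3.14, 3.14, 3.14].

### API

Orientations are given as a unit quaternion [x, y, z, w].
In Python, from plant import get_state, snapshot, camera_params, finish_job, grip_point_offset gives the robot as it stands.
- The arm moves only by the tool move_tool, called after "Call:" as name(argument=value, ...) on one line, values as JSON. Schema: {"type":"object","properties":{"steps":{"type":"array","items":{"type":"object","properties":{"jaw":{"type":"number"},"trans":{"type":"array","items":{"type":"number"},"minItems":3,"maxItems":3},"rotvec":{"type":"array","items":{"type":"number"},"minItems":3,"maxItems":3}},"additionalProperties":false,"required":["jaw"]},"minItems":1,"maxItems":10},"grip_n":{"type":"number"},"only":{"type":"string"},"quiet":{"type":"boolean"},"lines":{"type":"string"}},"required":["steps"],"additionalProperties":false}. steps is a list of rows, 1 to 10 of them, each an object with the fields jaw (the opening from 0.0 (shut) to 1.0 (fully open)), trans (a list: dx, dy, dz in m), rotvec (a list: a rotation vector rx, ry, rz in rad); a field left out counts as zero (the opening has to be given); each row is the pose to reach, as a shift and turn from the pose commanded when the call began, along the tool's axes at that moment; what a row does not reach only later rows make up. A row lasts 1/10 s, in which the tool goes at most 0.05 m and 0.15 rad, less where a joint would pass 70% of its speed; a pose out of reach is approached as far as the arm can. The fingers move at their own pace and stop on an object; grip_n is the grip in N (left out, the last holds). Time passes only in rows, so rows that do not move let the fingers close. The tool returns the time, the measured TCP pose, the force, the opening and the grip force at its end. only (a regular expression) keeps the lines of the reply that match it, lines (a string "A,B") keeps lines A to B, and quiet returns only ok. Input that does not fit is refused with a message, and nothing moves.
- get_state(): the state, without advancing time (a new reading comes with each control period).
- snapshot(name): name is "scene" or "top" or "wrist"; returns (picture, depth): 420x560x3 uint8, red, green, blue; 420x560 float32, m along the optical axis (not along the pixel's ray), 0 where there is no reading.
- camera_params(name): a dict with "fx", "fy", "cx", "cy" (pixels), "k1" (the pictures are not rectified: a ray, as slopes to the right and down, at radius r is drawn at 1 + k1 r^2 times it, then the intrinsics apply), "rvec" (rotation vector, rad) and "tvec" (3), from world to camera coordinates, as OpenCV has them. Camera axes: x right, y down, z forward; pixel columns grow to the right and rows downward; lengths in m; the calibration is good to about 2 mm. A picture is of the moment at which its call begins: read the wrist's pose just before it. camera_params takes no time and is no camera call; for the wrist camera it gives the pose at the moment of the call.
- finish_job(): hands the job in; it is judged then, once.
The state is a dict: "clock": time; "q": joint angles; "qd": joint speeds; "joint_torque": joint torques, N m; "tool_pos": TCP position; "eef_rot": TCP orientation; "contact_force": force on the tool from outside, world axes, zero at the start; "moment": the same for the moment, N m; "opening": opening from 0.0 (shut) to 1.0 (fully open); "finger_force": force on a finger pad.
Only numpy, scipy, OpenCV 4.12 (cv2) and the standard library are available. Lean on these libraries where they do the work, as an engineer would, in place of code of your own. Each camera call takes 0.05 s, during which the arm holds its last target. There are 200 camera calls.

### The job

The four steel dressing jars have come back from washing with their lids lying loose between them: put each lid by its knob gently onto the jar it fits, so that all four jars are closed with the lid flat on the rim. Leave the jars standing where they are, and do not disturb the pill bottle or the tin; mind the wall cabinet that hangs over the back of the counter.

Things in the scene. Friction and masses are not known exactly. Their poses are not given: they have to be found in the camera images.
- jar_smallest: the smallest of four open round stainless steel jars, loose: 54 mm high, 48 mm across its rolled rim, mouth 34 mm across inside, the body below the rim 40 mm across; origin at the centre of its underside, z up, so the rim's top is at z = 54 mm
- jar_second: the second smallest of four open round stainless steel jars, loose: 60 mm high, 62 mm across its rolled rim, mouth 48 mm across inside, the body below the rim 54 mm across; origin at the centre of its underside, z up, so the rim's top is at z = 60 mm
- jar_third: the second largest of four open round stainless steel jars, loose: 67 mm high, 76 mm across its rolled rim, mouth 62 mm across inside, the body below the rim 68 mm across; origin at the centre of its underside, z up, so the rim's top is at z = 67 mm
- jar_largest: the largest of four open round stainless steel jars, loose: 74 mm high, 90 mm across its rolled rim, mouth 76 mm across inside, the body below the rim 82 mm across; origin at the centre of its underside, z up, so the rim's top is at z = 74 mm
- lid_smallest: the smallest of four loose steel lids: flange 52 mm across, 8 mm above the origin; below it a step 24 mm across that enters the jar's mouth with 5 mm play; round black knob, 18 mm across, 21 to 40 mm above the origin, steel below it up to 13 mm. Origin: centre of the step's underside, z up. Seated on the smallest jar its origin is 46 mm above the jar's
- lid_second: the second smallest of four loose steel lids: flange 66 mm across, 8 mm above the origin; below it a step 38 mm across that enters the jar's mouth with 5 mm play; round black knob, 18 mm across, 21 to 40 mm above the origin, steel below it up to 13 mm. Origin: centre of the step's underside, z up. Seated on the second smallest jar its origin is 52 mm above the jar's
- lid_third: the second largest of four loose steel lids: flange 80 mm across, 8 mm above the origin; below it a step 52 mm across that enters the jar's mouth with 5 mm play; round black knob, 18 mm across, 21 to 40 mm above the origin, steel below it up to 13 mm. Origin: centre of the step's underside, z up. Seated on the second largest jar its origin is 59 mm above the jar's
- lid_largest: the largest of four loose steel lids: flange 94 mm across, 8 mm above the origin; below it a step 66 mm across that enters the jar's mouth with 5 mm play; round black knob, 18 mm across, 21 to 40 mm above the origin, steel below it up to 13 mm. Origin: centre of the step's underside, z up. Seated on the largest jar its origin is 66 mm above the jar's
- pill_bottle: bystander: a white screw-capped pill bottle, 48 mm across and 86 mm high, standing loose among the jars; origin at the centre of its underside. The wall cabinet above it hangs at y below 0 only: front at x = 0.57 m, handles to x = 0.54 m, underside 0.55 m over the counter
- ointment_tin: bystander: a closed plain pale round tin, 56 mm across and 28 mm high, without a knob, standing loose among the jars; origin at the centre of its underside.

How it is judged:
At the end, for the whole second after the job is handed in: Each lid sits on the jar of its size: centred within 9 mm, within 3 mm of the seated height, level within 0.06 rad; jars upright within 40 mm, pill bottle and tin upright within 30 mm of where they stood; all at rest (horizontal distance between lid_smallest and jar_smallest below 0.009 m and z of lid_smallest in the frame of jar_smallest between 0.043 and 0.049 m and angle between each of lid_smallest, jar_smallest, lid_second, jar_second, lid_third, jar_third, lid_largest, jar_largest's own z axis and vertical below 0.06 rad and linear speed of each of lid_smallest, jar_smallest, lid_second, jar_second, lid_third, jar_third, lid_largest, jar_largest below 0.02 m/s and distance of each of jar_smallest, jar_second, jar_third, jar_largest from where it was at the start of the episode below 0.04 m and horizontal distance between lid_second and jar_second below 0.009 m and z of lid_second in the frame of jar_second between 0.049 and 0.055 m and horizontal distance between lid_third and jar_third below 0.009 m and z of lid_third in the frame of jar_third between 0.056 and 0.062 m and horizontal distance between lid_largest and jar_largest below 0.009 m and z of lid_largest in the frame of jar_largest between 0.063 and 0.069 m and distance of each of pill_bottle, ointment_tin from where it was at the start of the episode below 0.03 m and angle between each of pill_bottle, ointment_tin's own z axis and vertical below 0.1 rad); the robot touches nothing.
It fails at once if a jar is pushed more than 40 mm from its place or knocked over (distance of any of jar_smallest, jar_second, jar_third, jar_largest from where it was at the start of the episode above 0.04 m or angle between any of jar_smallest, jar_second, jar_third, jar_largest's own z axis and vertical above 0.4 rad).
It fails at once if a lid is slammed or pressed onto a jar with more than 60 N (contact force between any of lid_smallest, lid_second, lid_third, lid_largest and jar_smallest above 60 N or contact force between any of lid_smallest, lid_second, lid_third, lid_largest and jar_second above 60 N or contact force between any of lid_smallest, lid_second, lid_third, lid_largest and jar_third above 60 N or contact force between any of lid_smallest, lid_second, lid_third, lid_largest and jar_largest above 60 N).
It fails at once if the pill bottle is moved more than 30 mm or knocked over (distance of pill_bottle from where it was at the start of the episode above 0.03 m or angle between pill_bottle's own z axis and vertical above 0.4 rad).
It fails at once if the tin is moved more than 30 mm or knocked over (distance of ointment_tin from where it was at the start of the episode above 0.03 m or angle between ointment_tin's own z axis and vertical above 0.4 rad).
It also fails if it takes over 106 s, if anything falls off the work surface, if the arm or the gripper's body presses on something with over 40 N, if the wrist force passes 120 N, or if a joint passes its speed limit or range.

## Working session

There is one attempt and no reset: what is moved stays moved. The work goes in short steps, Python scripts to look and compute and a tool call to move; the robot and the scene stay as the last step left them, time stands still between calls to the robot, and variables do not carry over. Pictures are saved under pics/ and viewed, at most 14 in all, crops included, and the job is handed in when it is done.

```bash
ls; mkdir -p pics; python3 - <<'E'
from plant import *
import cv2
print(get_state())
for n in ("top","scene"):
    p,d=snapshot(n); cv2.imwrite(f"pics/{n}0.png",cv2.cvtColor(p,cv2.COLOR_RGB2BGR)); print(n,camera_params(n))
    import numpy as np; np.save(f"{n}0.npy",d)
E
```

```text
pics
{'clock': 0.0, 'q': array([ 1.30976667,  0.68996626, -0.19449622,  1.56634147,  0.15732293,
        0.9024762 , -0.21510492]), 'qd': array([-0.00177149, -0.00186759, -0.00056308, -0.00070279, -0.0003352 ,
        0.00145759, -0.00010103]), 'joint_torque': array([ 1.55873358e-04, -5.27571273e+01, -1.26688007e+00, -1.53429991e+01,
       -5.26388863e-02,  6.62025108e-03,  1.47515534e-04]), 'tool_pos': array([ 0.18136839, -0.59745503,  0.23792132]), 'eef_rot': array([ 9.89147844e-01,  1.46920842e-01, -2.09883610e-04, -8.74533079e-04]), 'contact_force': array([-1.05873598, -0.02360674, -0.13976942]), 'moment': array([-0.06884708, -0.01124557, -0.0271314 ]), 'finger_force': 0.0, 'opening': 0.996171770657758}
top {'fx': 486.54717814960975, 'fy': 486.54717814960975, 'cx': 269.27515166783905, 'cy': 208.0131786951141, 'k1': -0.014226685866060552, 'rvec': array([ 2.15308178, -2.21325393,  0.08282078]), 'tvec': array([-0.13313036,  0.54881214,  1.21143074])}
scene {'fx': 390.7893634849357, 'fy': 390.7893634849357, 'cx': 281.663881314781, 'cy': 216.04611522824993, 'k1': 0.008100074011780908, 'rvec': array([ 0.81381619, -2.48396175,  1.23002365]), 'tvec': array([0.37155423, 0.311958  , 0.7211032 ])}
```

View pics/top0.png

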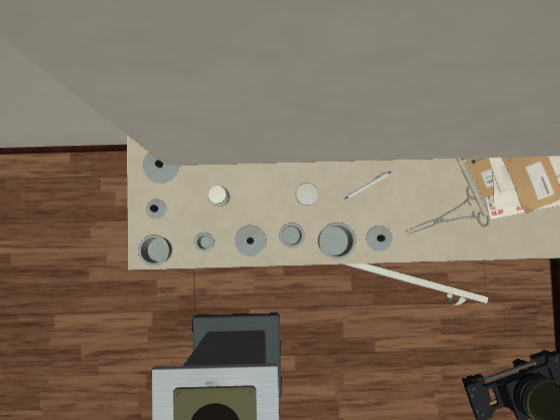

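View pics/scene0.png

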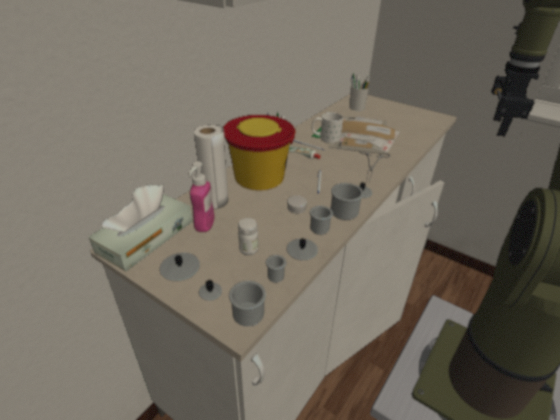

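The top view shows lids with knobs at about (161,164), (156,209), (250,241) and (379,238). The open jars are at (155,249), (205,241), (291,235) and (336,240), the pill bottle at (218,195) and the tin at (307,194). Next I'll measure them from depth.

```bash
cat > h.py <<'E'
import numpy as np, cv2
from plant import *
from scipy.optimize import least_squares
from scipy.spatial.transform import Rotation as R
def rays(c,uv):
    K=np.array([[c['fx'],0,c['cx']],[0,c['fy'],c['cy']],[0,0,1]])
    n=cv2.undistortPoints(np.float64(uv).reshape(-1,1,2),K,np.array([c['k1'],0,0,0.]))[:,0]
    return np.c_[n,np.ones(len(n))]
def cloud(c,d):
    v,u=np.mgrid[:420,:560]; r=rays(c,np.c_[u.ravel(),v.ravel()])
    Rm=cv2.Rodrigues(c['rvec'])[0]
    return ((r*d.reshape(-1,1)-c['tvec'])@Rm).reshape(420,560,3)
def at_z(c,uv,z):
    Rm=cv2.Rodrigues(c['rvec'])[0]; o=-Rm.T@c['tvec']; w=rays(c,uv)@Rm
    return o+w*((z-o[2])/w[:,2])[:,None]
def circ(P):
    f=lambda p:np.hypot(P[:,0]-p[0],P[:,1]-p[1])-p[2]
    return least_squares(f,[*P.mean(0)[:2],.03],loss='soft_l1',f_scale=.002).x
def delta(target):  # world vector to tool axes of now
    s=get_state(); return R.from_quat(s['eef_rot']).inv().apply(np.array(target)-s['tool_pos'])
E
python3 - <<'E'
from h import *
np.set_printoptions(precision=4,suppress=True)
c=camera_params('top'); P=cloud(c,np.load('top0.npy'))
p=cv2.imread('pics/top0.png')
print('table z',[np.median(P[v-3:v+4,u-3:u+4,2]) for u,v in [(250,200),(180,230),(400,200),(340,210)]])
for n,u,v,z in [('L161',161,164,0),('L156',156,209,0),('L250',250,241,0),('L379',379,238,0),('J155',155,249,.067),('J205',205,241,.054),('J291',291,235,.06),('J336',336,240,.074),('pill',218,195,.086),('tin',307,194,.028)]:
    A=P[v-25:v+26,u-25:u+26].reshape(-1,3); x0=at_z(c,[[u,v]],z or .04)[0]
    A=A[np.hypot(*(A-x0)[:,:2].T)<.056]; 
    zt=np.percentile(A[:,2],99.5)
    out=[n,x0,'ztop',round(zt,4)]
    if n[0]=='L':
        k=A[A[:,2]>.018]; f=A[(A[:,2]>.004)&(A[:,2]<.017)]
        out+=['knob',(k.min(0)+k.max(0))[:2]/2,len(k),'flange mid',(f.min(0)+f.max(0))[:2]/2,'ext',np.ptp(f,0)[:2]]
    else:
        k=A[A[:,2]>z-.012]
        out+=['mid',(k.min(0)+k.max(0))[:2]/2,'ext',np.ptp(k,0)[:2],'circ',circ(k)]
    print(*out)
q=cv2.resize(p[140:280,120:420],None,fx=2.66,fy=2.66,interpolation=cv2.INTER_CUBIC); cv2.imwrite('pics/crop0.png',q)
E
```

```text
table z [np.float64(-0.0026404722559419283), np.float64(-0.0028744497599746395), np.float64(-0.002402855656202249), np.float64(-0.0026975091522622495)]
L161 [0.6618 0.1206 0.04  ] ztop 0.0418 knob [0.6639 0.1392] 51 flange mid [0.6573 0.1288] ext [0.08   0.0911]
L156 [0.5488 0.1343 0.04  ] ztop 0.0414 knob [0.5499 0.1417] 51 flange mid [0.5495 0.1267] ext [0.0724 0.0821]
L250 [ 0.4628 -0.0981  0.04  ] ztop 1.2492 knob [ 0.4667 -0.1144] 55 flange mid [ 0.4631 -0.0978] ext [0.0766 0.0793]
L379 [ 0.4613 -0.4184  0.04  ] ztop 0.0404 knob [ 0.4705 -0.4234] 52 flange mid [ 0.4665 -0.4285] ext [0.0712 0.0683]
J155 [0.4495 0.1315 0.067 ] ztop 0.0704 mid [0.4486 0.1369] ext [0.0751 0.0743] circ [0.449  0.1356 0.0341]
J205 [0.4657 0.0116 0.054 ] ztop 0.0573 mid [0.4646 0.0143] ext [0.042 0.045] circ [0.4643 0.0138 0.0197]
J291 [ 0.4745 -0.1993  0.06  ] ztop 0.0627 mid [ 0.4745 -0.2007] ext [0.0591 0.0613] circ [ 0.4738 -0.2005  0.0272]
J336 [ 0.4592 -0.3068  0.074 ] ztop 0.0773 mid [ 0.458  -0.3097] ext [0.0848 0.088 ] circ [ 0.4581 -0.3091  0.0405]
pill [ 0.5748 -0.0258  0.086 ] ztop 0.0902 mid [ 0.5757 -0.0236] ext [0.0435 0.0458] circ [ 0.576  -0.0237  0.0161]
tin [ 0.5772 -0.2443  0.028 ] ztop 0.0311 mid [ 0.5778 -0.2434] ext [0.0556 0.0539] circ [ 0.5776 -0.2432  0.02  ]
```

View pics/crop0.png

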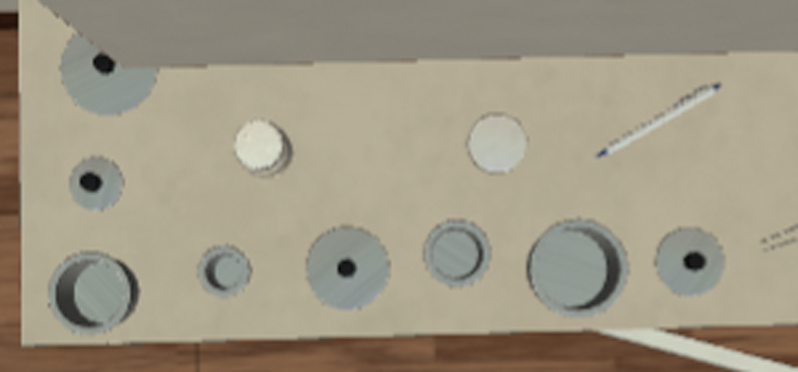

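The crop shows four knobs at crop (103,63), (91,182), (346,268) and (695,261), and four open jars. Lid sizes by flange, left to right: largest, smallest, third, second. I'll refine the centres using known heights, and check for tall objects at the back.

```bash
python3 - <<'E'
from h import *
np.set_printoptions(precision=4,suppress=True)
c=camera_params('top'); P=cloud(c,np.load('top0.npy')); Z=P[...,2]+.0
p=cv2.imread('pics/top0.png'); g=p.max(2)
for n,u,v,z in [('L161',161,164,0),('L156',156,209,0),('L250',250,241,0),('L379',379,238,0),('J155',155,249,.067),('J205',205,241,.054),('J291',291,235,.06),('J336',336,240,.074)]:
    sl=np.s_[v-24:v+25,u-24:u+25]
    m=((Z[sl]>(z-.012 if z else .0015))&(Z[sl]<.12)).astype(np.uint8)
    k,lab,st,ce=cv2.connectedComponentsWithStats(m); i=1+st[1:,4].argmax()
    ct=max(cv2.findContours((lab==i).astype(np.uint8),cv2.RETR_EXTERNAL,cv2.CHAIN_APPROX_NONE)[0],key=len)[:,0]+[u-24,v-24]
    W=at_z(c,ct,z or .009); q=circ(W)
    out=[n,'circle',q]
    if not z:
        ys,xs=np.nonzero(g[v-12:v+13,u-12:u+13]<45); out+=['knob',at_z(c,[[xs.mean()+u-12,ys.mean()+v-12]],.033)[0,:2],len(xs)]
    print(*out)
c=camera_params('scene'); S=cloud(c,np.load('scene0.npy')).reshape(-1,3)
print('scene table',np.median(S[(abs(S[:,2])<.01)&(S[:,0]>.45)&(S[:,0]<.6)&(S[:,1]<.2),2]))
M=S[(S[:,0]>.4)&(S[:,0]<1)&(S[:,1]<.35)&(S[:,1]>-.5)&(S[:,2]>.1)&(S[:,2]<.5)]
H,xe,ye=np.histogram2d(M[:,0],M[:,1],[np.arange(.4,1.01,.05),np.arange(-.5,.36,.05)]); print(ye); 
for a,b in zip(xe,H.astype(int)): print(round(a,2),b)
for y0 in (-.2,-.1,0,.1):
    Q=S[(S[:,1]>y0)&(S[:,1]<y0+.1)&(S[:,2]>.06)&(S[:,2]<.3)&(S[:,0]>.62)&(S[:,0]<1)]; print(y0,len(Q),Q.min(0) if len(Q) else '')
E
```

```text
L161 circle [0.6568 0.1327 0.0408] knob [0.6648 0.1284] 37
L156 circle [0.5506 0.1425 0.0248] knob [0.5522 0.1419] 37
L250 circle [ 0.4633 -0.0976  0.0387] knob [ 0.4648 -0.097 ] 25
L379 circle [ 0.4622 -0.4256  0.0313] knob [ 0.4617 -0.424 ] 32
J155 circle [0.449  0.1358 0.0368]
J205 circle [0.4644 0.014  0.022 ]
J291 circle [ 0.4739 -0.2006  0.0296]
J336 circle [ 0.4582 -0.3095  0.043 ]
scene table -0.00083817802459261
[-0.5  -0.45 -0.4  -0.35 -0.3  -0.25 -0.2  -0.15 -0.1  -0.05 -0.    0.05
  0.1   0.15  0.2   0.25  0.3   0.35]
0.4 [0 0 0 0 0 0 0 0 0 0 0 0 0 0 0 0 0]
0.45 [0 0 0 0 0 0 0 0 0 0 0 0 0 0 0 0 0]
0.5 [0 0 0 0 0 0 0 0 0 0 0 0 0 0 0 0 0]
0.55 [0 0 0 0 0 0 0 0 0 0 0 0 0 0 0 0 0]
0.6 [0 0 0 0 0 0 0 0 0 0 0 0 0 0 0 0 0]
0.65 [  0   0  47 213 366  93   0   0   0   0   0   0   0   0   0   0   0]
0.7 [  0  24 110 150 213 464   0   0  10 508  92   0   0   0   0   0   0]
0.75 [  0  53  75 128 164 339  61 713 540  11   0   0   0   0   0   0   0]
0.8 [ 12  16  65  71 140 131   9 117  53   0 131 193 124  18   0   0   0]
0.85 [ 168  186  243  314  355  394  514  633  754  908 1179 1236 1365 1526
 1726 1001  553]
0.9 [ 937  946 1007 1097 1211 1279 1441 1729 1864 1986 2041 2394 2674 3021
 3233 2591 1385]
0.95 [0 0 0 0 0 0 0 0 0 0 0 0 0 0 0 0 0]
-0.2 2920 [ 0.7504 -0.1999  0.0602]
-0.1 3917 [ 0.7079 -0.1     0.0601]
0 3791 [0.7189 0.     0.06  ]
0.1 4527 [0.8185 0.1    0.06  ]
```

```bash
cat >> h.py <<'E'
def go(x,y,z):
    s=get_state(); r=R.from_quat(s['eef_rot']); G=R.from_matrix(np.diag([1.,-1,-1]))
    print('d',np.round(delta([x,y,z]),4),'rot',np.round((r.inv()*G).as_rotvec(),3),'q',np.round(s['q'],2))
E
python3 -c "
from h import *
go(.465,-.097,.2)"
```

```text
d [ 0.4169 -0.3964  0.0386] rot [-0.002  0.     0.295] q [ 1.31  0.69 -0.19  1.57  0.16  0.9  -0.22]
```

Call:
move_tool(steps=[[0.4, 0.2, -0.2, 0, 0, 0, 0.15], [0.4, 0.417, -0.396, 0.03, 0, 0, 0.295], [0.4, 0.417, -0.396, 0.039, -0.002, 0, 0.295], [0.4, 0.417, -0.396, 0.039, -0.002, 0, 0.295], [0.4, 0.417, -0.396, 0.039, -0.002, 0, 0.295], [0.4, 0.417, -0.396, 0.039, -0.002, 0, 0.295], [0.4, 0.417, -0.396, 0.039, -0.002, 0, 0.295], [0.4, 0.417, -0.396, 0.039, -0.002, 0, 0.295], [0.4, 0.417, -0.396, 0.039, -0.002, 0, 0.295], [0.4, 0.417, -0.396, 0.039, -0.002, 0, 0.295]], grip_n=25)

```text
refused: steps[0]: [0.4, 0.2, -0.2, 0, 0, 0, 0.15] is not of type 'object' (schema: type "object"). Nothing was moved.
```

Refused on format, not on reach. It needs a list of objects, one for each row.

Call:
move_tool(steps=[{"jaw":0.4, "trans":[0.2, -0.2, 0], "rotvec":[0, 0, 0.15]}, {"jaw":0.4, "trans":[0.417, -0.396, 0.03], "rotvec":[0, 0, 0.295]}, {"jaw":0.4, "trans":[0.417, -0.396, 0.039], "rotvec":[-0.002, 0, 0.295]}, {"jaw":0.4, "trans":[0.417, -0.396, 0.039], "rotvec":[-0.002, 0, 0.295]}, {"jaw":0.4, "trans":[0.417, -0.396, 0.039], "rotvec":[-0.002, 0, 0.295]}, {"jaw":0.4, "trans":[0.417, -0.396, 0.039], "rotvec":[-0.002, 0, 0.295]}, {"jaw":0.4, "trans":[0.417, -0.396, 0.039], "rotvec":[-0.002, 0, 0.295]}, {"jaw":0.4, "trans":[0.417, -0.396, 0.039], "rotvec":[-0.002, 0, 0.295]}, {"jaw":0.4, "trans":[0.417, -0.396, 0.039], "rotvec":[-0.002, 0, 0.295]}, {"jaw":0.4, "trans":[0.417, -0.396, 0.039], "rotvec":[-0.002, 0, 0.295]}], grip_n=25)

```text
clock: 1.1
tool_pos: [0.4283, -0.1624, 0.2053]
eef_rot: [1.0, -0.0, 0.0, 0.001]
contact_force: [0.5, -0.7, -0.3]
opening: 0.4
finger_force: 0.0
```

```bash
python3 -c "
from h import *
go(.465,-.097,.2)"
```

```text
d [ 0.0367 -0.0654  0.0051] rot [ 0.002 -0.    -0.   ] q [ 0.28  0.53 -0.03  2.1   0.03  0.51 -1.35]
```

Call:
move_tool(steps=[{"jaw":0.4, "trans":[0.02, -0.03, 0]}, {"jaw":0.4, "trans":[0.037, -0.065, 0.005]}, {"jaw":0.4, "trans":[0.037, -0.065, 0.005]}, {"jaw":0.4, "trans":[0.037, -0.065, 0.005]}])

```text
clock: 1.5
tool_pos: [0.4646, -0.0985, 0.2001]
eef_rot: [1.0, 0.001, -0.0, 0.001]
contact_force: [0.2, -0.8, -0.3]
opening: 0.399
finger_force: 0.0
```

```bash
python3 - <<'E'
from h import *
go(.465,-.097,.2)
c=camera_params('wrist');p,d=snapshot('wrist'); cv2.imwrite('pics/w1.png',p[...,::-1]); np.save('w1.npy',d)
go(.465,-.097,.2)
P=cloud(c,d); print('tablez',np.median(P[...,2]),np.round(P[210,280],3))
E
```

```text
d [ 0.0004 -0.0015  0.0001] rot [0.002 0.001 0.002] q [ 0.12  0.56 -0.01  2.05  0.02  0.53 -1.47]
d [ 0.001  -0.0029  0.0002] rot [ 0.003  0.001 -0.001] q [ 0.12  0.56 -0.01  2.05  0.02  0.53 -1.47]
tablez 0.00038424224128570693 [ 0.439 -0.102  0.012]
```

View pics/w1.png

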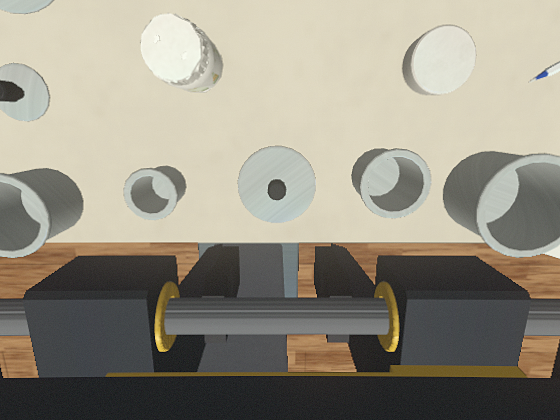

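The wrist view shows the knob at (277,189) and the flange centred near (276,184). The smallest jar is at (152,193) and the second jar at (392,183).

```bash
python3 - <<'E'
from h import *
np.set_printoptions(precision=4,suppress=True)
c=camera_params('wrist')
for n,u,v,z in [('L250',277,189,.034),('flange',276.5,184,.009),('J205 rim',150.5,193.5,.054),('J291 rim',398,185,.06),('tin',444,59,.028)]: print(n,at_z(c,[[u,v]],z)[0])
go(.465,-.097,.016)
E
```

```text
L250 [ 0.4649 -0.1004  0.034 ]
flange [ 0.4649 -0.1     0.009 ]
J205 rim [0.465  0.0121 0.054 ]
J291 rim [ 0.4737 -0.205   0.06  ]
tin [ 0.5789 -0.246   0.028 ]
d [ 0.0012 -0.0034  0.1842] rot [ 0.003  0.001 -0.001] q [ 0.12  0.56 -0.01  2.05  0.02  0.53 -1.47]
```

Call:
move_tool(steps=[{"jaw":0.4, "trans":[0, 0.002, 0.05]}, {"jaw":0.4, "trans":[0, 0.002, 0.1]}, {"jaw":0.4, "trans":[0, 0.002, 0.14]}, {"jaw":0.4, "trans":[0, 0.002, 0.165]}, {"jaw":0.4, "trans":[0, 0.002, 0.18]}, {"jaw":0.4, "trans":[0, 0.002, 0.183]}, {"jaw":0.4, "trans":[0, 0.002, 0.183]}, {"jaw":0.4, "trans":[0, 0.002, 0.183]}], grip_n=25)

```text
clock: 2.35
tool_pos: [0.465, -0.1026, 0.0183]
eef_rot: [1.0, -0.001, 0.001, 0.001]
contact_force: [0.6, 0.0, 0.4]
opening: 0.4
finger_force: 0.0
```

Call:
move_tool(steps=[{"jaw":0}, {"jaw":0}, {"jaw":0}, {"jaw":0}, {"jaw":0}, {"jaw":0}], grip_n=25)

```text
clock: 2.95
tool_pos: [0.4653, -0.1014, 0.0181]
eef_rot: [1.0, 0.0, 0.001, 0.001]
contact_force: [-0.6, 0.9, 7.8]
opening: 0.193
finger_force: 25.0
```

Call:
move_tool(steps=[{"jaw":0, "trans":[0, 0, -0.02]}, {"jaw":0, "trans":[0, 0, -0.05]}, {"jaw":0, "trans":[0, 0, -0.09]}, {"jaw":0, "trans":[0, 0, -0.13]}, {"jaw":0, "trans":[-0.005, -0.04, -0.13]}, {"jaw":0, "trans":[-0.01, -0.09, -0.13]}, {"jaw":0, "trans":[-0.015, -0.14, -0.13]}, {"jaw":0, "trans":[-0.015, -0.19, -0.13]}, {"jaw":0, "trans":[-0.015, -0.22, -0.13]}, {"jaw":0, "trans":[-0.015, -0.233, -0.13]}])

```text
clock: 3.95
tool_pos: [0.4493, 0.1357, 0.1469]
eef_rot: [1.0, 0.003, 0.0, 0.0]
contact_force: [-0.4, 0.3, -1.1]
opening: 0.194
finger_force: 25.0
```

Call:
move_tool(steps=[{"jaw":0}, {"jaw":0}, {"jaw":0}])

```text
clock: 4.25
tool_pos: [0.4498, 0.129, 0.147]
eef_rot: [1.0, -0.002, -0.0, 0.002]
contact_force: [0.2, -0.6, -0.1]
opening: 0.189
finger_force: 25.0
```

```bash
python3 - <<'E'
from h import *
for n in ('top','wrist'):
    p,d=snapshot(n); cv2.imwrite(f'pics/{n}2.png',p[...,::-1]); np.save(n+'2.npy',d)
a=cv2.imread('pics/top2.png')[170:290,110:270]; a=cv2.resize(a,(400,300),interpolation=2)
b=cv2.resize(cv2.imread('pics/wrist2.png'),(400,300)); cv2.imwrite('pics/m2.png',np.hstack([a,b]))
E
```

```text
(no output)
```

View pics/m2.png

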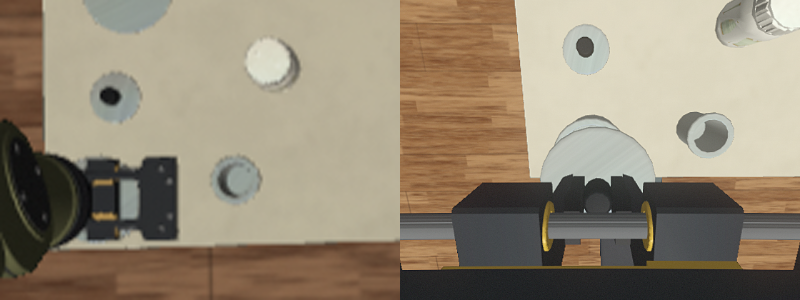

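```bash
cat >> h.py <<'E'
def held(d,zr,rr,rl,c=None,ctr=None):
    "wrist view: centres of the held lid's flange and of the jar rim below (known radii), from depth"
    c=c or camera_params('wrist'); P=cloud(c,d); s=get_state(); t=s['tool_pos'] if ctr is None else ctr
    near=np.hypot(P[...,0]-t[0],P[...,1]-t[1])<.075
    zl=s['tool_pos'][2]-.016+.009; print('tcp',np.round(s['tool_pos'],4))
    for nm,z,r,lo,hi in (('lid',zl,rl,-.012,.012),('jar',zr,rr,-.008,.008)):
        m=near&(P[...,2]>z+lo)&(P[...,2]<z+hi); v,u=np.nonzero(m)
        if len(u)<20: print(nm,'few',len(u)); continue
        # uppermost pixel in each column = far outer edge
        ed=np.array([(x,v[u==x].min()) for x in np.unique(u)]); W=at_z(c,ed,z)
        f=lambda p:np.hypot(W[:,0]-p[0],W[:,1]-p[1])-r
        q=least_squares(f,[t[0],t[1]],loss='soft_l1',f_scale=.0015); print(nm,len(ed),np.round(q.x,4),'res',np.round(np.median(abs(f(q.x))),4),'z',np.round(np.median(P[m][:,2]),4))
E
python3 - <<'E'
from h import *
held(np.load('wrist2.npy'),.067,.038,.040)
for i in range(6):
    p,d=snapshot('wrist'); print(np.round(get_state()['tool_pos'],4))
held(d,.067,.038,.040)
p,d=snapshot('wrist');held(d,.067,.038,.040)
E
```

```text
tcp [0.4499 0.1296 0.147 ]
lid 162 [0.449 0.13 ] res 0.0001 z 0.1411
jar 92 [0.4473 0.1359] res 0.0002 z 0.0673
[0.4499 0.1299 0.147 ]
[0.4499 0.1304 0.147 ]
[0.4499 0.1306 0.147 ]
[0.4499 0.1309 0.1469]
[0.4498 0.1312 0.1469]
[0.4498 0.1313 0.1469]
tcp [0.4498 0.1313 0.1469]
lid 162 [0.449  0.1318] res 0.0002 z 0.1411
jar 93 [0.4473 0.1358] res 0.0002 z 0.0672
tcp [0.4498 0.1315 0.1469]
lid 162 [0.449  0.1319] res 0.0002 z 0.1411
jar 93 [0.4473 0.1357] res 0.0002 z 0.0672
```

Call:
move_tool(steps=[{"jaw":0, "trans":[-0.002, -0.004, 0.02]}, {"jaw":0, "trans":[-0.002, -0.004, 0.04]}, {"jaw":0, "trans":[-0.002, -0.004, 0.05]}, {"jaw":0, "trans":[-0.002, -0.004, 0.052]}, {"jaw":0, "trans":[-0.002, -0.004, 0.052]}, {"jaw":0, "trans":[-0.002, -0.004, 0.052]}, {"jaw":0, "trans":[-0.002, -0.004, 0.052]}, {"jaw":0, "trans":[-0.002, -0.004, 0.052]}])

```text
clock: 5.5
tool_pos: [0.4481, 0.1356, 0.0954]
eef_rot: [1.0, -0.0, 0.001, 0.001]
contact_force: [-0.7, 0.1, -0.9]
opening: 0.194
finger_force: 25.0
```

```bash
python3 - <<'E'
from h import *
c=camera_params('wrist');p,d=snapshot('wrist'); held(d,.067,.038,.040,c,np.array([.448,.135,0]))
E
```

```text
tcp [0.4481 0.1356 0.0954]
lid 162 [0.4473 0.136 ] res 0.0001 z 0.0896
jar 88 [0.4476 0.1358] res 0.0001 z 0.0663
```

Call:
move_tool(steps=[{"jaw":0, "trans":[0, 0, 0.005]}, {"jaw":0, "trans":[0, 0, 0.009]}, {"jaw":0, "trans":[0, 0, 0.012]}, {"jaw":0, "trans":[0, 0, 0.014]}, {"jaw":0, "trans":[0, 0, 0.016]}, {"jaw":0, "trans":[0, 0, 0.017]}, {"jaw":0, "trans":[0, 0, 0.018]}, {"jaw":0, "trans":[0, 0, 0.018]}])

```text
clock: 6.35
tool_pos: [0.4478, 0.1354, 0.0772]
eef_rot: [1.0, -0.0, 0.0, 0.001]
contact_force: [-1.2, 0.0, 3.0]
opening: 0.191
finger_force: 25.0
```

Call:
move_tool(steps=[{"jaw":0.4}, {"jaw":0.4}, {"jaw":0.4}, {"jaw":0.4, "trans":[0, 0, -0.03]}, {"jaw":0.4, "trans":[0, 0, -0.07]}, {"jaw":0.4, "trans":[0, 0, -0.12]}, {"jaw":0.4, "trans":[0.005, 0.05, -0.123]}, {"jaw":0.4, "trans":[0.005, 0.1, -0.123]}, {"jaw":0.4, "trans":[0.01, 0.15, -0.123]}, {"jaw":0.4, "trans":[0.01, 0.2, -0.123]}])

```text
clock: 7.35
tool_pos: [0.4582, -0.0654, 0.2006]
eef_rot: [1.0, 0.0, 0.001, 0.001]
contact_force: [1.0, -0.4, -0.9]
opening: 0.397
finger_force: 0.0
```

Call:
move_tool(steps=[{"jaw":0.4, "trans":[0.004, 0.362, 0]}, {"jaw":0.4, "trans":[0.004, 0.362, 0]}, {"jaw":0.4, "trans":[0.004, 0.362, 0]}, {"jaw":0.4, "trans":[0.004, 0.362, 0]}, {"jaw":0.4, "trans":[0.004, 0.362, 0]}, {"jaw":0.4, "trans":[0.004, 0.362, 0]}, {"jaw":0.4, "trans":[0.004, 0.362, 0]}, {"jaw":0.4, "trans":[0.004, 0.362, 0]}, {"jaw":0.4, "trans":[0.004, 0.362, 0]}, {"jaw":0.4, "trans":[0.004, 0.362, 0]}])

```text
clock: 8.35
tool_pos: [0.462, -0.4234, 0.2006]
eef_rot: [1.0, 0.001, -0.0, -0.0]
contact_force: [0.6, -0.0, 0.7]
opening: 0.398
finger_force: 0.0
```

```bash
python3 - <<'E'
from h import *
for i in range(6): c=camera_params('wrist');p,d=snapshot('wrist')
cv2.imwrite('pics/w3.png',p[...,::-1]);t,_=snapshot('top'); cv2.imwrite('pics/t3.png',t[...,::-1])
go(.462,-.426,.2)
ys,xs=np.nonzero(p[100:240,200:360].max(2)<60); u=np.median(xs)+200; v=np.median(ys)+100
print(u,v,len(xs),at_z(c,[[u,v]],.034))
cv2.imwrite('pics/m3.png',np.hstack([cv2.resize(t[170:290,110:270,::-1],(400,300)),cv2.resize(p[...,::-1],(400,300))]))
E
```

```text
d [-0.0001  0.0013  0.0013] rot [ 0.002 -0.     0.001] q [ 0.69  0.73 -0.03  1.6   0.03  0.81 -0.93]
270.5 192.5 2 [[ 0.45981587 -0.4179021   0.034     ]]
```

View pics/m3.png

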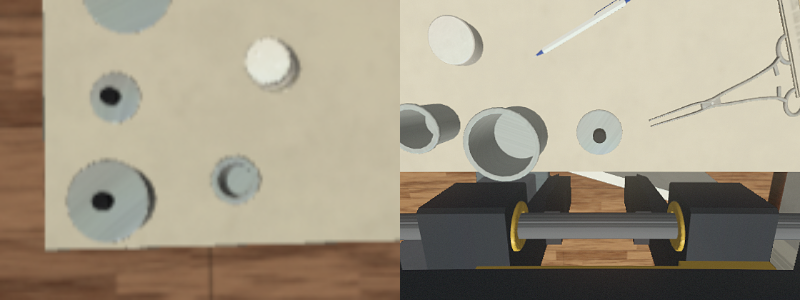

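The third jar is closed, with the lid concentric. The second lid's knob at about (278,189) is right under the tool.

Call:
move_tool(steps=[{"jaw":0.4, "trans":[0, 0, 0.05]}, {"jaw":0.4, "trans":[0, 0, 0.1]}, {"jaw":0.4, "trans":[0, 0, 0.14]}, {"jaw":0.4, "trans":[0, 0, 0.165]}, {"jaw":0.4, "trans":[0, 0, 0.178]}, {"jaw":0.4, "trans":[0, 0, 0.182]}, {"jaw":0.4, "trans":[0, 0, 0.182]}], grip_n=25)

```text
clock: 9.4
tool_pos: [0.4622, -0.4263, 0.0196]
eef_rot: [1.0, -0.0, 0.001, 0.001]
contact_force: [-0.0, 0.5, 1.7]
opening: 0.399
finger_force: 0.0
```

Call:
move_tool(steps=[{"jaw":0}, {"jaw":0}, {"jaw":0}, {"jaw":0}, {"jaw":0}, {"jaw":0}], grip_n=25)

```text
clock: 10.0
tool_pos: [0.4625, -0.4266, 0.0204]
eef_rot: [1.0, -0.0, 0.001, 0.002]
contact_force: [-0.3, 1.6, 6.6]
opening: 0.196
finger_force: 25.0
```

```bash
python3 -c "
from h import *
go(.4738,-.2025,.147)"
```

```text
d [ 0.0116 -0.2237 -0.1274] rot [ 0.003 -0.002 -0.   ] q [ 0.68  0.99 -0.02  1.68  0.05  0.46 -0.94]
```

```bash
sed -i "s/# uppermost.*/if nm=='lid': z=np.median(P[m][:,2])-.001/" h.py
```

Call:
move_tool(steps=[{"jaw":0, "trans":[0, 0, -0.02]}, {"jaw":0, "trans":[0, 0, -0.05]}, {"jaw":0, "trans":[0, 0, -0.09]}, {"jaw":0, "trans":[0, 0, -0.127]}, {"jaw":0, "trans":[0.005, -0.04, -0.127]}, {"jaw":0, "trans":[0.01, -0.09, -0.127]}, {"jaw":0, "trans":[0.012, -0.14, -0.127]}, {"jaw":0, "trans":[0.012, -0.18, -0.127]}, {"jaw":0, "trans":[0.012, -0.21, -0.127]}, {"jaw":0, "trans":[0.012, -0.223, -0.127]}])

```text
clock: 11.0
tool_pos: [0.4737, -0.199, 0.1457]
eef_rot: [1.0, 0.002, -0.0, -0.0]
contact_force: [0.8, -0.4, -1.1]
opening: 0.198
finger_force: 25.0
```

Call:
move_tool(steps=[{"jaw":0}, {"jaw":0}, {"jaw":0, "trans":[0, 0, 0.03]}, {"jaw":0, "trans":[0, 0, 0.045]}, {"jaw":0, "trans":[0, 0, 0.05]}, {"jaw":0, "trans":[0, 0, 0.05]}, {"jaw":0, "trans":[0, 0, 0.05]}, {"jaw":0, "trans":[0, 0, 0.05]}])

```text
clock: 11.8
tool_pos: [0.4743, -0.2036, 0.0964]
eef_rot: [1.0, -0.0, 0.001, 0.001]
contact_force: [-0.5, -0.5, -1.2]
opening: 0.195
finger_force: 25.0
```

```bash
python3 - <<'E'
from h import *
c=camera_params('wrist');p,d=snapshot('wrist'); held(d,.06,.031,.033,c,np.array([.4738,-.2025,0]))
E
```

```text
tcp [ 0.4743 -0.2034  0.0964]
lid 131 [ 0.4739 -0.2031] res 0.0002 z 0.0884
jar 115 [ 0.4754 -0.2033] res 0.001 z 0.0598
```

Call:
move_tool(steps=[{"jaw":0, "trans":[0.001, 0, 0.006]}, {"jaw":0, "trans":[0.001, 0, 0.011]}, {"jaw":0, "trans":[0.001, 0, 0.015]}, {"jaw":0, "trans":[0.001, 0, 0.018]}, {"jaw":0, "trans":[0.001, 0, 0.02]}, {"jaw":0, "trans":[0.001, 0, 0.022]}, {"jaw":0, "trans":[0.001, 0, 0.0235]}, {"jaw":0, "trans":[0.001, 0, 0.0245]}, {"jaw":0, "trans":[0.001, 0, 0.0245]}])

```text
clock: 12.75
tool_pos: [0.4748, -0.203, 0.0723]
eef_rot: [1.0, -0.0, 0.0, 0.001]
contact_force: [-1.1, 1.4, 10.9]
opening: 0.198
finger_force: 25.0
```

Call:
move_tool(steps=[{"jaw":0.4}, {"jaw":0.4}, {"jaw":0.4}, {"jaw":0.4, "trans":[0, 0, -0.03]}, {"jaw":0.4, "trans":[0, 0, -0.07]}, {"jaw":0.4, "trans":[0, 0, -0.12]}, {"jaw":0.4, "trans":[0.01, -0.05, -0.128]}, {"jaw":0.4, "trans":[0.02, -0.1, -0.128]}, {"jaw":0.4, "trans":[0.03, -0.145, -0.128]}, {"jaw":0.4, "trans":[0.04, -0.19, -0.128]}])

```text
clock: 13.75
tool_pos: [0.5149, -0.0105, 0.1988]
eef_rot: [1.0, 0.0, 0.0, 0.001]
contact_force: [0.8, 0.5, -0.1]
opening: 0.4
finger_force: 0.0
```

Call:
move_tool(steps=[{"jaw":0.4, "trans":[0.037, -0.153, 0]}, {"jaw":0.4, "trans":[0.037, -0.153, 0]}, {"jaw":0.4, "trans":[0.037, -0.153, 0]}, {"jaw":0.4, "trans":[0.037, -0.153, 0]}, {"jaw":0.4, "trans":[0.037, -0.153, 0]}, {"jaw":0.4, "trans":[0.037, -0.153, 0]}, {"jaw":0.4, "trans":[0.037, -0.153, 0]}, {"jaw":0.4, "trans":[0.037, -0.153, 0]}])

```text
clock: 14.55
tool_pos: [0.5517, 0.1382, 0.1985]
eef_rot: [1.0, -0.002, 0.0, 0.001]
contact_force: [0.1, -0.6, -0.2]
opening: 0.404
finger_force: 0.0
```

```bash
python3 - <<'E'
from h import *
for i in range(3): c=camera_params('wrist');p,d=snapshot('wrist')
go(.552,.14,.2)
t,_=snapshot('top')
cv2.imwrite('pics/m4.png',np.hstack([cv2.resize(t[170:290,240:400,::-1],(400,300)),cv2.resize(p[...,::-1],(400,300))]))
E
```

```text
d [ 0.0002 -0.0007 -0.0014] rot [ 0.002 -0.    -0.002] q [-0.39  0.67  0.1   1.79 -0.1   0.69 -1.81]
```

View pics/m4.png

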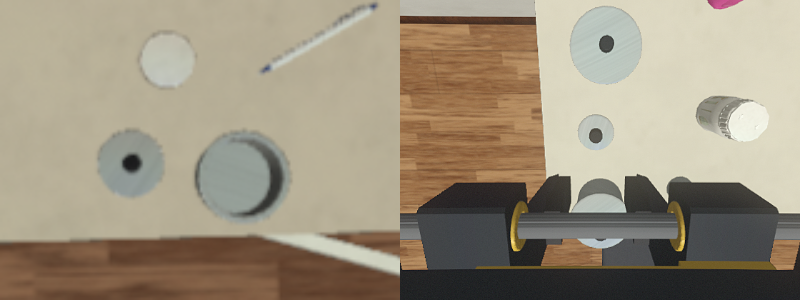

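Both second jar and third jar are closed. The smallest lid's knob sits at about (273,189), so it is about 4 mm to the left (+y) of the tool. The largest lid's knob is at (288,62).

```bash
python3 -c "
from h import *
c=camera_params('wrist');print(at_z(c,[[273,189],[288,62]],.036),at_z(c,[[286,63]],.009));go(.552,.144,.018)"
```

```text
[[0.55364062 0.14299484 0.036     ]
 [0.6636223  0.12982098 0.036     ]] [[0.66683356 0.13074564 0.009     ]]
d [ 1.000e-04 -4.800e-03  1.805e-01] rot [ 0.002 -0.    -0.001] q [-0.39  0.67  0.1   1.79 -0.1   0.69 -1.81]
```

Call:
move_tool(steps=[{"jaw":0.4, "trans":[0.001, -0.003, 0.05]}, {"jaw":0.4, "trans":[0.001, -0.003, 0.1]}, {"jaw":0.4, "trans":[0.001, -0.003, 0.14]}, {"jaw":0.4, "trans":[0.001, -0.003, 0.165]}, {"jaw":0.4, "trans":[0.001, -0.003, 0.177]}, {"jaw":0.4, "trans":[0.001, -0.003, 0.181]}, {"jaw":0.4, "trans":[0.001, -0.003, 0.181]}], grip_n=25)

```text
clock: 15.45
tool_pos: [0.5534, 0.143, 0.0179]
eef_rot: [1.0, -0.0, 0.001, 0.001]
contact_force: [-0.4, 0.3, 0.6]
opening: 0.398
finger_force: 0.0
```

Call:
move_tool(steps=[{"jaw":0}, {"jaw":0}, {"jaw":0}, {"jaw":0}, {"jaw":0}, {"jaw":0}], grip_n=25)

```text
clock: 16.05
tool_pos: [0.5537, 0.1431, 0.0184]
eef_rot: [1.0, -0.0, 0.001, 0.001]
contact_force: [-0.3, 0.4, 5.7]
opening: 0.196
finger_force: 24.7
```

```bash
python3 -c "
from h import *
go(.465,.0125,.14)"
```

```text
d [-0.0884  0.1308 -0.1216] rot [ 0.002 -0.002 -0.   ] q [-0.36  0.96  0.05  1.86 -0.12  0.32 -1.79]
```

Call:
move_tool(steps=[{"jaw":0, "trans":[0, 0, -0.02]}, {"jaw":0, "trans":[0, 0, -0.05]}, {"jaw":0, "trans":[0, 0, -0.09]}, {"jaw":0, "trans":[0, 0, -0.127]}, {"jaw":0, "trans":[-0.02, 0.03, -0.127]}, {"jaw":0, "trans":[-0.045, 0.07, -0.127]}, {"jaw":0, "trans":[-0.07, 0.105, -0.127]}, {"jaw":0, "trans":[-0.085, 0.125, -0.127]}, {"jaw":0, "trans":[-0.088, 0.131, -0.127]}, {"jaw":0, "trans":[-0.088, 0.131, -0.127]}])

```text
clock: 17.05
tool_pos: [0.465, 0.0117, 0.1449]
eef_rot: [1.0, -0.001, 0.0, 0.001]
contact_force: [-0.1, 0.4, -0.1]
opening: 0.196
finger_force: 24.8
```

Call:
move_tool(steps=[{"jaw":0, "trans":[0, 0, 0.02]}, {"jaw":0, "trans":[0, 0, 0.04]}, {"jaw":0, "trans":[0, 0, 0.05]}, {"jaw":0, "trans":[0, 0, 0.053]}, {"jaw":0, "trans":[0, 0, 0.053]}, {"jaw":0, "trans":[0, 0, 0.053]}, {"jaw":0, "trans":[0, 0, 0.053]}, {"jaw":0, "trans":[0, 0, 0.053]}])

```text
clock: 17.85
tool_pos: [0.4652, 0.0121, 0.0922]
eef_rot: [1.0, -0.0, 0.001, 0.001]
contact_force: [0.4, -0.0, -1.3]
opening: 0.191
finger_force: 24.8
```

```bash
python3 - <<'E'
from h import *
c=camera_params('wrist');p,d=snapshot('wrist'); held(d,.054,.024,.026,c,np.array([.465,.0125,0]))
E
```

```text
tcp [0.4651 0.0121 0.0921]
lid 103 [0.4636 0.0118] res 0.0002 z 0.0865
jar 77 [0.4645 0.0143] res 0.0002 z 0.0542
```

Call:
move_tool(steps=[{"jaw":0, "trans":[0.001, -0.0025, 0.006]}, {"jaw":0, "trans":[0.001, -0.0025, 0.012]}, {"jaw":0, "trans":[0.001, -0.0025, 0.016]}, {"jaw":0, "trans":[0.001, -0.0025, 0.02]}, {"jaw":0, "trans":[0.001, -0.0025, 0.022]}, {"jaw":0, "trans":[0.001, -0.0025, 0.024]}, {"jaw":0, "trans":[0.001, -0.0025, 0.026]}, {"jaw":0, "trans":[0.001, -0.0025, 0.027]}, {"jaw":0, "trans":[0.001, -0.0025, 0.028]}, {"jaw":0, "trans":[0.001, -0.0025, 0.028]}])

```text
clock: 18.9
tool_pos: [0.4662, 0.0148, 0.0643]
eef_rot: [1.0, 0.0, 0.001, 0.001]
contact_force: [0.3, 0.1, 7.4]
opening: 0.197
finger_force: 25.0
```

Call:
move_tool(steps=[{"jaw":0.4}, {"jaw":0.4}, {"jaw":0.4}, {"jaw":0.4, "trans":[0, 0, -0.03]}, {"jaw":0.4, "trans":[0, 0, -0.07]}, {"jaw":0.4, "trans":[0, -0.01, -0.115]}, {"jaw":0.4, "trans":[0, -0.05, -0.136]}, {"jaw":0.4, "trans":[0.01, -0.095, -0.136]}, {"jaw":0.4, "trans":[0.05, -0.115, -0.136]}, {"jaw":0.4, "trans":[0.095, -0.115, -0.136]}])

```text
clock: 19.9
tool_pos: [0.5602, 0.1357, 0.1998]
eef_rot: [1.0, 0.004, -0.0, -0.001]
contact_force: [1.1, -0.0, 0.8]
opening: 0.399
finger_force: 0.0
```

Call:
move_tool(steps=[{"jaw":0.4, "trans":[0.045, 0, 0]}, {"jaw":0.4, "trans":[0.085, 0, 0]}, {"jaw":0.4, "trans":[0.104, 0, 0]}, {"jaw":0.4, "trans":[0.104, 0, 0]}, {"jaw":0.4, "trans":[0.104, 0, 0]}, {"jaw":0.4, "trans":[0.104, 0, 0]}, {"jaw":0.4, "trans":[0.104, 0, 0]}])

```text
clock: 20.6
tool_pos: [0.6636, 0.13, 0.1996]
eef_rot: [1.0, 0.0, -0.0, 0.001]
contact_force: [0.1, 0.2, -0.1]
opening: 0.403
finger_force: 0.0
```

```bash
python3 - <<'E'
from h import *
for i in range(3): c=camera_params('wrist');p,d=snapshot('wrist')
go(.6645,.1295,.2)
t,_=snapshot('top')
cv2.imwrite('pics/m5.png',np.hstack([cv2.resize(t[170:290,110:270,::-1],(400,300)),cv2.resize(p[...,::-1],(400,300))]))
E
```

```text
d [ 0.0002  0.0005 -0.0002] rot [ 0.002 -0.     0.   ] q [-0.32  0.8   0.11  1.44 -0.09  0.9  -1.75]
```

View pics/m5.png

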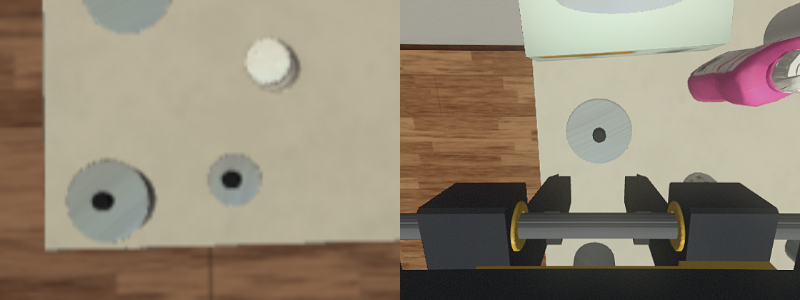

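The smallest jar is closed, and the largest lid's knob at (279,189) is under the tool. The tissue box and soap bottle are clear of the gripper.

Call:
move_tool(steps=[{"jaw":0.4, "trans":[0, 0, 0.05]}, {"jaw":0.4, "trans":[0, 0, 0.1]}, {"jaw":0.4, "trans":[0, 0, 0.14]}, {"jaw":0.4, "trans":[0, 0, 0.165]}, {"jaw":0.4, "trans":[0, 0, 0.178]}, {"jaw":0.4, "trans":[0, 0, 0.182]}, {"jaw":0.4, "trans":[0, 0, 0.182]}], grip_n=25)

```text
clock: 21.5
tool_pos: [0.6655, 0.1295, 0.0182]
eef_rot: [1.0, -0.0, 0.001, 0.001]
contact_force: [0.8, -0.7, 0.7]
opening: 0.4
finger_force: 0.0
```

Call:
move_tool(steps=[{"jaw":0}, {"jaw":0}, {"jaw":0}, {"jaw":0}, {"jaw":0}, {"jaw":0}], grip_n=30)

```text
clock: 22.1
tool_pos: [0.6659, 0.1293, 0.0191]
eef_rot: [1.0, -0.0, 0.001, 0.001]
contact_force: [-0.4, -0.6, 7.7]
opening: 0.19
finger_force: 30.0
```

```bash
python3 -c "
from h import *
go(.4585,-.3115,.155)"
```

```text
d [-0.2069  0.4411 -0.1356] rot [ 0.002 -0.003 -0.   ] q [-0.3   1.04  0.07  1.52 -0.11  0.58 -1.74]
```

Call:
move_tool(steps=[{"jaw":0, "trans":[0, 0, -0.02]}, {"jaw":0, "trans":[0, 0, -0.05]}, {"jaw":0, "trans":[0, 0, -0.09]}, {"jaw":0, "trans":[0, 0, -0.13]}, {"jaw":0, "trans":[-0.03, 0, -0.146]}, {"jaw":0, "trans":[-0.075, 0, -0.146]}, {"jaw":0, "trans":[-0.12, 0, -0.146]}, {"jaw":0, "trans":[-0.165, 0.01, -0.146]}, {"jaw":0, "trans":[-0.2, 0.04, -0.146]}, {"jaw":0, "trans":[-0.207, 0.08, -0.146]}])

```text
clock: 23.1
tool_pos: [0.4524, 0.0512, 0.1638]
eef_rot: [1.0, 0.003, -0.003, 0.001]
contact_force: [1.9, -0.7, -1.4]
opening: 0.189
finger_force: 30.0
```

Call:
move_tool(steps=[{"jaw":0, "trans":[0, 0.045, 0]}, {"jaw":0, "trans":[0, 0.09, 0]}, {"jaw":0, "trans":[0, 0.135, 0]}, {"jaw":0, "trans":[0, 0.18, 0]}, {"jaw":0, "trans":[0, 0.225, 0]}, {"jaw":0, "trans":[0, 0.27, 0]}, {"jaw":0, "trans":[0, 0.315, 0]}, {"jaw":0, "trans":[0, 0.345, 0]}, {"jaw":0, "trans":[0, 0.36, 0]}, {"jaw":0, "trans":[0, 0.361, 0]}])

```text
clock: 24.1
tool_pos: [0.4573, -0.313, 0.1644]
eef_rot: [1.0, -0.002, 0.0, 0.001]
contact_force: [0.1, 0.5, -2.0]
opening: 0.192
finger_force: 30.0
```

Call:
move_tool(steps=[{"jaw":0}, {"jaw":0, "trans":[0, 0, 0.02]}, {"jaw":0, "trans":[0, 0, 0.04]}, {"jaw":0, "trans":[0, 0, 0.05]}, {"jaw":0, "trans":[0, 0, 0.052]}, {"jaw":0, "trans":[0, 0, 0.052]}, {"jaw":0, "trans":[0, 0, 0.052]}, {"jaw":0, "trans":[0, 0, 0.052]}])

```text
clock: 24.9
tool_pos: [0.4582, -0.3115, 0.1131]
eef_rot: [1.0, -0.0, 0.001, 0.001]
contact_force: [0.2, -0.0, -1.4]
opening: 0.191
finger_force: 30.0
```

```bash
python3 - <<'E'
from h import *
c=camera_params('wrist');p,d=snapshot('wrist'); held(d,.074,.045,.047,c,np.array([.4585,-.3115,0]))
E
```

```text
tcp [ 0.4581 -0.3116  0.113 ]
lid 189 [ 0.4569 -0.3109] res 0.0002 z 0.1064
jar 105 [ 0.4582 -0.3105] res 0.0002 z 0.074
```

Call:
move_tool(steps=[{"jaw":0, "trans":[0.001, 0, 0.006]}, {"jaw":0, "trans":[0.001, 0, 0.012]}, {"jaw":0, "trans":[0.001, 0, 0.016]}, {"jaw":0, "trans":[0.001, 0, 0.02]}, {"jaw":0, "trans":[0.001, 0, 0.022]}, {"jaw":0, "trans":[0.001, 0, 0.024]}, {"jaw":0, "trans":[0.001, 0, 0.026]}, {"jaw":0, "trans":[0.001, 0, 0.027]}, {"jaw":0, "trans":[0.001, 0, 0.028]}, {"jaw":0, "trans":[0.001, 0, 0.028]}])

```text
clock: 25.95
tool_pos: [0.4587, -0.3114, 0.085]
eef_rot: [1.0, -0.0, 0.0, 0.001]
contact_force: [-0.8, 0.0, 4.9]
opening: 0.189
finger_force: 30.0
```

Seated. Now I'll release, lift, move the arm aside and check all four.

Call:
move_tool(steps=[{"jaw":0.4}, {"jaw":0.4}, {"jaw":0.4}, {"jaw":0.4, "trans":[0, 0, -0.03]}, {"jaw":0.4, "trans":[0, 0, -0.07]}, {"jaw":0.4, "trans":[0, 0, -0.12]}, {"jaw":0.4, "trans":[-0.03, 0.04, -0.13]}, {"jaw":0.4, "trans":[-0.06, 0.08, -0.13]}, {"jaw":0.4, "trans":[-0.09, 0.12, -0.13]}, {"jaw":0.4, "trans":[-0.11, 0.16, -0.13]}])

```text
clock: 26.95
tool_pos: [0.3459, -0.4726, 0.2149]
eef_rot: [1.0, -0.001, -0.0, 0.001]
contact_force: [1.0, -0.9, -0.1]
opening: 0.398
finger_force: 0.0
```

Call:
move_tool(steps=[{"jaw":0.4, "trans":[-0.03, 0.04, 0]}, {"jaw":0.4, "trans":[-0.06, 0.08, 0]}, {"jaw":0.4, "trans":[-0.08, 0.1, 0]}, {"jaw":0.4, "trans":[-0.08, 0.1, 0]}, {"jaw":0.4, "trans":[-0.08, 0.1, 0]}, {"jaw":0.4, "trans":[-0.08, 0.1, 0]}])

```text
clock: 27.55
tool_pos: [0.2704, -0.5697, 0.2147]
eef_rot: [1.0, 0.001, 0.001, 0.0]
contact_force: [0.2, 0.6, -0.3]
opening: 0.399
finger_force: 0.0
```

```bash
python3 - <<'E'
from h import *
c=camera_params('top');t,d=snapshot('top');s,_=snapshot('scene'); P=cloud(c,d)
q=lambda im:cv2.resize(im[...,::-1],(800,300),interpolation=cv2.INTER_CUBIC)
cv2.imwrite('pics/m6.png',np.vstack([q(t[150:270,120:440]),q(s[150:330,140:420][:105*0+180])]))
for n,x,y,h in [('s',.4644,.014,.054),('2',.4739,-.2006,.06),('3',.449,.1358,.067),('L',.4582,-.3095,.074),('pill',.576,-.0237,.086),('tin',.5777,-.2433,.028)]:
    near=np.hypot(P[...,0]-x,P[...,1]-y)<.05; A=P[near&(P[...,2]>h-.008)&(P[...,2]<h+.012)]; print(n,circ(A)[:2].round(4),((A.min(0)+A.max(0))/2).round(4))
    if h not in(.086,.028):
        D=A-A.mean(0); nn=np.linalg.svd(D,full_matrices=False)[2][2]; print('  tilt',np.arccos(abs(nn[2])).round(3),'flange z-rim',(np.median(A[:,2])-h).round(4))
E
```

```text
s [0.4643 0.0154] [0.4646 0.014  0.0566]
  tilt 0.019 flange z-rim 0.0029
2 [ 0.4732 -0.2019] [ 0.4722 -0.2018  0.0626]
  tilt 0.01 flange z-rim 0.0031
3 [0.4481 0.1371] [0.4475 0.1367 0.071 ]
  tilt 0.006 flange z-rim 0.0035
L [ 0.4574 -0.3105] [ 0.4579 -0.3111  0.0778]
  tilt 0.005 flange z-rim 0.0032
pill [ 0.5761 -0.0234] [ 0.5764 -0.0232  0.0851]
tin [ 0.5779 -0.2433] [ 0.5776 -0.2436  0.0266]
```

View pics/m6.png

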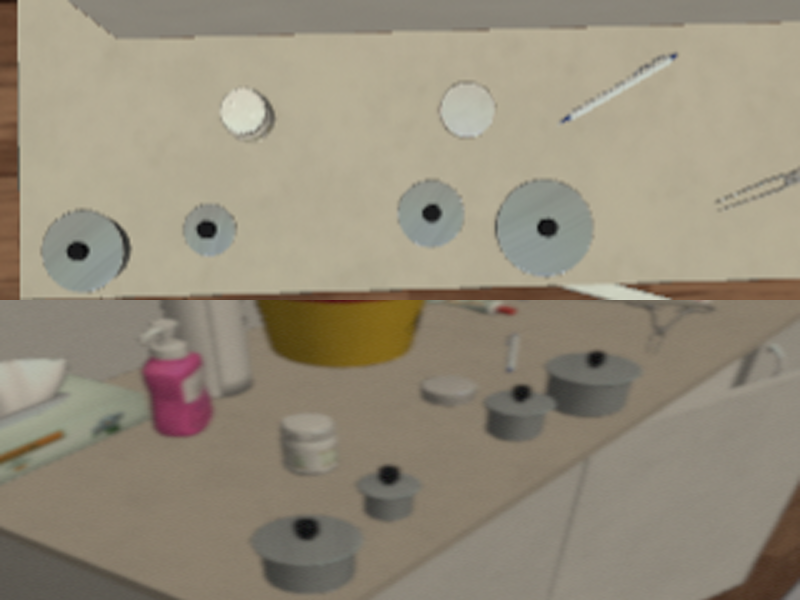

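All four jars are closed with their lids flat. The knobs are at crop (78,251), (206,229), (431,213) and (547,228), and the pill bottle and tin haven't moved.

```bash
python3 -c "
from plant import *
print(finish_job())"
```

```text
the job is handed in; nothing more can be done
None
```

I put all four lids on the jars they fit and handed the job in at about 28 s of the 106 s allowed. The last camera check showed every lid flat and centred, and the jars, pill bottle and tin where they stood; `finish_job()` gave no verdict.

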